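Blow the joint clear, then tuck the apron strip under the lap leaf and hold it down

ROBOT

A 6-joint arm with a two-finger parallel gripper is mounted at the origin on a cart in front of the work surface, level with it; the furniture and walls round the work are solid. World frame = base frame: x ahead of the robot, y to its left, z up, the work surface at z = 0. Lengths are in mm, angles in rad, forces in N, time in s.
With the tool pointing down it reaches from about 300 to 875 mm from the base axis. Payload 4.2 kg.
Tool frame: the origin (TCP) lies between the finger pads; the fingertips stand ahead of it and the grasp point (between the pads) lies 6 mm ahead of it (r.tips_ahead is the z of the fingertips in the tool frame, in mm); z points along the fingers, y is the direction in which the jaws open and shut (so a half turn about z gives the same grasp; the last joint's range is limited). The gripper opens to 85 mm and grips with 20 to 120 N. Pads are 22 mm wide; open, the fingers measure 114 mm over their backs; the gripper's body (76 mm by 85 mm) begins 54 mm behind the grasp point. The pads swing forward as they close: fully open they stand 13 mm farther back than shut.
Start: joints at [1.201, 0.32, 1.565, -0, 1.257, -0.02], TCP at [197.06, 540.191, 256.338] pointing down, gripper open.
Joint ranges: [-3.11, 3.11], [-0.84, 2.01], [0.21, 2.61], [-1.34, 4.49], [0.05, 2.63], [-2.56, 2.56]. Speed limits (rad/s): [2.57, 2.57, 3.14, 3.14, 3.14, 3.14].

INTERFACE

Orientations are given as a unit quaternion [x, y, z, w].
In Python, from rig import monitor, vision, r gives the robot as it stands.
- The arm moves only by the tool send_rows, never from a script. Its argument "steps" is a list that holds one entry, the list of rows, each a list of 6 numbers: the shift along the tool's x, y, z in units of 60 mm (1.0 is 60 mm), then the turn, a rotation vector about the tool's x, y, z in units of 8 degrees (1.0 is 8 degrees). In form: [[[tx, ty, tz, rx, ry, rz], ...]]. A call has 1 to 12 rows; each row is the pose to reach, as a shift and turn from the pose measured when the call began, along the tool's axes at that moment; what a row does not reach only later rows make up. A row lasts 1/8 s, in which the tool goes at most 62.5 mm and 10.7 degrees, less where a joint would pass 70% of its speed; a pose out of reach is approached as far as the arm can. A call with a gripper value outside its range is refused whole. "grip" is the gripper command: -1 is shut, 1 is fully open, values between are in proportion, set as the call begins (left out, the last holds). The fingers move at their own pace and stop on an object; "squeeze" is the grip in N (left out, the last holds). Time passes only in rows, so rows that repeat a pose let the fingers close. It gives the time, the measured TCP pose, the force and the opening at its end, in the units of the state.
- monitor.get_state(): the state, without advancing time (a new reading comes with each control period).
- vision.snapshot(name): name is "side" or "top" or "wrist"; returns a dict with "img" (420x560x3 uint8, red, green, blue), "range_z" (420x560 float32, mm along the optical axis (not along the pixel's ray), 0 where there is no reading), "fx", "fy", "cx", "cy" (pixels), "R" (3x3) and "t" (3): a world point X has camera coordinates R X + t. Camera axes: x right, y down, z forward; pixel columns grow to the right and rows downward; lengths in mm; the calibration is good to about 2 mm. A picture is of the moment at which its call begins.
- r.sign_off(): hands the job in, once; it reports no verdict.
Trained networks look in a picture, given as the dict that the camera call returned (one of the last four; its "shot" number tells which), for a name from the list of things; names that differ only in an ending like _2 or _b are one class to them, and where a whole thing is asked for, a point or a joint stands for the part that bears it (a point fixed in the world has none). Each returns a list of dicts, best first, with "confidence" (0 to 1); they miss things now and then, are a little off and sometimes report something else, mostly with a low value. They report only what shows in the picture. A call takes as long as a camera call.
- vision.regions_of(picture, label): "pixels" (420x560 bool, what is visible of it) and "box" ([left, top, right, bottom] in pixels, round what is visible of it).
The state is a dict: "time_s": time; "joint_positions": joint angles; "qvel": joint speeds; "tau": joint torques, N m; "ee_pos": TCP position; "ee_rot": TCP orientation; "force": force on the tool from outside, world axes, zero at the start; "wrist_torque": the same for the moment, N m; "finger_gap": finger opening in mm.
Only numpy, scipy, OpenCV 4.12 (cv2) and the standard library are available. Lean on these libraries where they do the work, as an engineer would, in place of code of your own. Each camera call takes 0.05 s, during which the arm holds its last target. There are 200 camera calls.

TASK

Make the dust board tight: first squeeze the trigger lever of the air gun beside it fully against its grip for a moment to blow the joint clear, and let it spring back. Then take the loose apron strip, which has a rib to hold it by, and slide its plain long edge under the hinged leaf, without lifting the leaf, until the whole edge is home against the stop bar beneath, and press the strip firmly flat on the board. Finish still holding the strip pressed down, as its tape needs to take, and leave the other things where they are.

Things in the scene. Friction and masses are not known exactly. Their poses are not given: they have to be found in the camera images.
- board: The fixed dust board, 220 mm (x) by 250 mm (y). Origin: worktop level, mid width, straight below the leaf's front edge; x points away from the robot under the leaf (within 0.2 rad of world x), y left, z up. Free deck from x = -95 mm to the leaf's front edge at x = 0. Below the leaf a stop bar, 8 mm high over the deck, has its front face at x = 30 mm. Hinge pin at x = 100 mm.
- deck: The board's grey top plate, fixed to the board with the same origin and axes: 210 x 240 mm; its upper face is level, 14 mm above the origin (the worktop).
- lap_edge (a point): Point on the deck's upper face (14 mm above the worktop), below the middle of the leaf's front edge; axes as the board.
- leaf (a joint): The lap leaf: plain steel plate 100 mm (x) by 220 mm (y) by 3 mm, 150 g, hinged along its far edge (board x = 100 mm). 0 = down in its place, positive = front edge lifted (rad; 0.05 is 5 mm at the edge). At 0 the hinge holds it 8 mm clear of the deck: the gap is 8 mm high. Only its weight keeps it down (0.7 N at the edge lifts it).
- strip: Loose aluminium apron strip, about 120 g: plate 85 mm (x) by 160 (y) by 4 mm with an upright rib, 10 mm thick (x), 120 mm long (y), top 35 mm above the underside, its middle at x = -35 mm. Origin: centre of the plate's underside, z up. The edge to tuck is the +x one, 42.5 mm from the origin. Starts flat on the worktop left of the board, +x within 0.5 rad of world x.
- strip_rib (a point): Point in the strip's rib, in its middle, 26 mm above the plate's underside (22 mm above the plate's upper face); axes as the strip.
- strip_left (a point): The left (+y) bottom corner of the strip's plain edge, at x = 42.5, y = 80, z = 0 mm in the strip's axes.
- strip_right (a point): The right (-y) bottom corner of the strip's plain edge, at x = 42.5, y = -80, z = 0 mm in the strip's axes.
- gun: The air gun on its fixed stand, right of the board. Origin: on the worktop below the middle of the grip. The fixed grip is a level bar along y, 22 mm wide (x), 100 mm long, 26 mm high, its middle 60 mm above the worktop; the thin nozzle is at the +y end, toward the board. Stand plate 10 mm high, two thin posts under the grip.
- trigger (a joint): Sprung black lever on the grip's -x side, a level bar 90 mm long, 10 mm thick, 20 mm high, middle 60 mm above the worktop, on an upright pin at the gun's x = -18, y = 45 mm. 0 = released (stands off the grip at an angle), 0.21 rad = fully squeezed, parallel to the grip; springs back by itself. At the squeeze point 3 N starts it and 10 N holds it fully squeezed.
- squeeze (a point): Point fixed to the gun (x = -6, y = -20, z = 60 mm in its axes, axes as the gun) where lever and grip are pinched together from above, along the gun's x: over the outside they measure 48 mm released (x = -37 to 11 mm) and 34 mm fully squeezed (-23 to 11 mm; this point is then midway).
- beaker: Bystander: clear beaker, 72 mm wide, 93 mm high, behind the strip. Origin under its centre.
- jar: Bystander: sample jar, 52 mm wide, 72 mm high, far right. Origin under its centre.

How it is judged (in metres and radians):
On the way, in this order (a step that is already met when the one before it is completed fails the run):
1. the trigger lever is squeezed fully by the fingers (value of joint trigger above 0.18 rad and contact force between the fingers and gun above 1 N), for 0.2 s.
2. the trigger lever has sprung back (value of joint trigger below 0.03 rad), for 0.1 s.
3. the strip's whole plain edge is under the leaf, home at the stop bar (x of each of strip_left, strip_right in the frame of board above 0.024 m and y of strip_left in the frame of board between -0.108 and 0.108 m and z of each of strip_left, strip_right in the frame of board below 0.0175 m and y of strip_right in the frame of board between -0.108 and 0.108 m and angle between strip's own z axis and vertical below 0.3 rad), for 0.2 s.
At the end, for the whole second after the job is handed in: Both plain-edge corners lie under the leaf, 24 mm or more behind its front edge, within 108 mm of the board's middle line, under 3.5 mm above the deck; strip level within 0.035 rad and still; leaf and trigger below 0.03 rad; fingers on the strip (over 3 N), pressing it on the deck (over 4 N) (x of each of strip_left, strip_right in the frame of board above 0.024 m and y of strip_left in the frame of board between -0.108 and 0.108 m and z of each of strip_left, strip_right in the frame of board below 0.0175 m and y of strip_right in the frame of board between -0.108 and 0.108 m and angle between strip's own z axis and vertical below 0.035 rad and value of joint each of leaf, trigger below 0.03 rad and contact force between strip and deck above 4 N and contact force between the fingers and strip above 3 N and linear speed of strip below 0.01 m/s); the arm keeps its last pose, push and grip.
It fails at once if the leaf is lifted (by more than 0.06 rad, 6 mm at its edge) (value of joint leaf above 0.06 rad).
It fails at once if a bystander is moved by more than 40 mm (distance of any of beaker, jar from where it was at the start of the episode above 0.04 m).
It also fails if it takes over 48 s, if anything falls off the work surface, if the arm or the gripper's body presses on something with over 40 N, if the wrist force passes 120 N, or if a joint passes its speed limit or range.

## Working session

There is one attempt and no reset: what is moved stays moved. The work goes in short steps, Python scripts to look and compute and a tool call to move; the robot and the scene stay as the last step left them, time stands still between calls to the robot, and variables do not carry over. Pictures are saved under pics/ and viewed, about 8 in all and at most 12, crops included, and the job is handed in when it is done.

Besides the shell and the picture viewer there is one more tool, called after "Emit:" as a command line: name --argument value ..., lists and objects as JSON in quotes. send_rows: Moves the arm, as the interface text tells. Its arguments: {"type":"object","properties":{"steps":{"type":"array","items":{"type":"array","items":{"type":"array","items":{"type":"number"}}}},"grip":{"type":"number"},"squeeze":{"type":"number"}},"required":["steps"]}

```bash
mkdir -p pics; ls; cat > h.py <<'E'
import numpy as np, cv2
from rig import monitor, vision, r
from scipy.spatial.transform import Rotation as Ro
def cloud(p):
    z=p["range_z"]; v,u=np.mgrid[:420,:560]
    X=np.stack([(u-p["cx"])/p["fx"]*z,(v-p["cy"])/p["fy"]*z,z],-1)
    return (X-np.array(p["t"]))@np.array(p["R"])   # world
def pts(p,label,i=0):
    g=vision.regions_of(p,label)
    if not g: return None,0
    m=g[i]["pixels"]&(p["range_z"]>0)
    return cloud(p)[m],g[i]["confidence"]
def save(p,n): cv2.imwrite("pics/"+n+".png",p["img"][:,:,::-1])
def mv(goal,yaw_axis_R=None):
    """world goal pos(mm), R -> rows units"""
    s=monitor.get_state(); R0=Ro.from_quat(s["ee_rot"])
    d=R0.inv().apply(np.array(goal)-s["ee_pos"])/60
    t=np.zeros(3) if yaw_axis_R is None else np.degrees((R0.inv()*yaw_axis_R).as_rotvec())/8
    return np.round(np.r_[d,t],3)
def down(yaw_y):
    """tool down, y axis of tool along world angle"""
    y=np.array([np.cos(yaw_y),np.sin(yaw_y),0]);z=np.array([0,0,-1.]);x=np.cross(y,z)
    return Ro.from_matrix(np.c_[x,y,z])
E
python3 - <<'E'
from h import *
s=monitor.get_state(); print({k:np.round(v,3) for k,v in s.items()}, r.tips_ahead)
for n in ["top","side"]:
    p=vision.snapshot(n); save(p,n+"0")
    for l in ["board","deck","leaf","strip","gun","trigger","strip_rib","beaker","jar"]:
        q,c=pts(p,l)
        if q is not None and len(q):
            print(n,l,round(c,2),len(q),np.median(q,0).round(),np.percentile(q,2,axis=0).round(),np.percentile(q,98,axis=0).round())
E
```

```text
pics
{'time_s': np.float64(0.0), 'joint_positions': array([ 1.201,  0.32 ,  1.566,  0.   ,  1.257, -0.02 ]), 'qvel': array([-0.001, -0.001, -0.001, -0.   , -0.   ,  0.   ]), 'tau': array([-0.0000e+00, -4.1552e+01, -2.3417e+01, -0.0000e+00,  8.0000e-03,
        0.0000e+00]), 'ee_pos': array([196.898, 539.786, 255.494]), 'ee_rot': array([ 0.174,  0.985, -0.001, -0.   ]), 'force': array([ 0.029, -0.427,  0.045]), 'wrist_torque': array([-0.085,  0.018,  0.076]), 'finger_gap': np.float64(85.317)} 25.0
top deck 0.9 1574 [445.  10.  14.] [ 390. -108.    6.] [511. 129.  20.]
top leaf 0.81 1225 [537.   3.  25.] [486. -99.  18.] [591. 109.  32.]
top strip 0.73 808 [440. 282.   5.] [391. 209.  -3.] [488. 360.  37.]
top gun 0.59 1026 [ 420. -232.   16.] [ 384. -299.    1.] [ 457. -161.   78.]
top trigger 0.31 303 [ 578. -504.   63.] [ 561. -529.    3.] [ 621. -481.   77.]
top strip_rib 0.74 861 [437. 280.   4.] [390. 206.  -4.] [485. 362.  37.]
top beaker 0.95 438 [657. 265.  56.] [633. 231.   7.] [703. 299.  93.]
top jar 0.69 272 [ 576. -503.   62.] [ 561. -527.    4.] [ 607. -481.   77.]
side board 0.72 3257 [488.  -3.  16.] [ 385. -116.    4.] [596. 130.  29.]
side deck 0.65 1486 [444.   5.  13.] [ 389. -109.    8.] [539. 131.  18.]
side leaf 0.82 1247 [535.  -3.  24.] [ 483. -102.   16.] [590. 108.  30.]
side strip 0.77 700 [437. 279.   4.] [390. 207.  -3.] [484. 363.  36.]
side gun 0.55 1142 [ 419. -235.   13.] [ 382. -298.    0.] [ 466. -161.   76.]
side trigger 0.48 132 [ 407. -235.   67.] [ 392. -274.    8.] [ 426. -190.   75.]
side strip_rib 0.8 691 [436. 277.   4.] [390. 207.  -3.] [482. 360.  36.]
side beaker 0.92 414 [659. 258.  58.] [632. 231.   5.] [700. 300.  91.]
side jar 0.65 356 [ 576. -507.   64.] [ 561. -529.    3.] [ 611. -483.   75.]
```

View pics/top0.png

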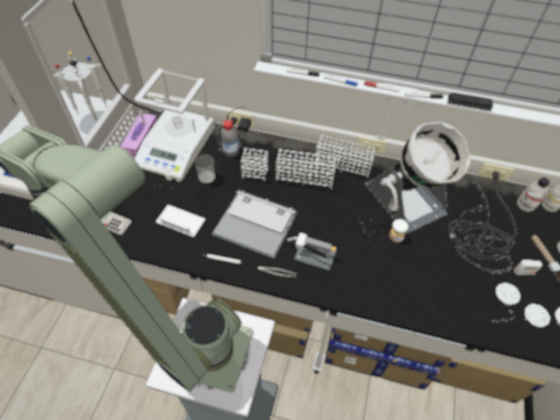

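```bash
python3 - <<'E'
from h import *
for n in ["top","side"]:
    p=vision.snapshot(n)
    print(n,"cam pos",(-np.array(p["R"]).T@np.array(p["t"])).round())
    C=cloud(p)
    for l,zl in [("leaf",(15,35)),("strip",(-4,10)),("strip",(22,42))]:
        q,c=pts(p,l)
        k=(q[:,2]>zl[0])&(q[:,2]<zl[1]); q=q[k]
        (cx,cy),wh,a=cv2.minAreaRect(q[:,:2].astype(np.float32)); print(n,l,zl,len(q),cx,cy,wh,a)
    k=(C[...,2]>66)&(C[...,2]<85)&(C[...,0]>370)&(C[...,0]<480)&(C[...,1]>-320)&(C[...,1]<-140)&(p["range_z"]>0)
    q=C[k]; rgb=p["img"][k]; dark=rgb.max(1)<70
    for nm,qq in [("dark",q[dark]),("light",q[~dark])]:
        if len(qq)>5:
            (cx,cy),wh,a=cv2.minAreaRect(qq[:,:2].astype(np.float32)); m=np.polyfit(qq[:,1],qq[:,0],1); print(n,nm,len(qq),cx,cy,wh,a,"slope",m[0],qq.mean(0).round(1))
E
```

```text
top cam pos [-440. -313. 1438.]
top leaf (15, 35) 1257 538.5166015625 6.492729187011719 (227.20802307128906, 104.08380889892578) 79.92774963378906
top strip (-4, 10) 568 439.3726501464844 284.321533203125 (162.4794464111328, 89.18067932128906) 83.55451965332031
top strip (22, 42) 121 403.9055480957031 287.9378967285156 (123.20429992675781, 15.653238296508789) 81.4328842163086
top dark 37 406.355224609375 -235.94683837890625 (74.7742691040039, 9.597020149230957) 73.48509216308594 slope 0.2979057094544042 [ 406.  -234.7   69.7]
top light 272 426.5170593261719 -231.06314086914062 (130.6996612548828, 50.054351806640625) 82.06570434570312 slope 0.038692245587811744 [ 431.  -220.4   72.5]
side cam pos [-189. -570. 1160.]
side leaf (15, 35) 1136 537.484619140625 4.230415344238281 (218.71986389160156, 100.11605072021484) 80.43122100830078
side strip (-4, 10) 551 440.0414733886719 285.80670166015625 (167.2566375732422, 89.69137573242188) 80.56558227539062
side strip (22, 42) 89 402.3043518066406 289.0386047363281 (118.07510375976562, 11.454203605651855) 81.92847442626953
side dark 63 406.560546875 -235.74713134765625 (82.24811553955078, 10.57668685913086) 73.83577728271484 slope 0.26795797859273673 [ 406.3 -237.3   69.4]
side light 286 424.3152770996094 -230.49508666992188 (133.56585693359375, 46.97809600830078) 81.5940170288086 slope -0.010599657068640304 [ 431.7 -218.8   72.3]
```

Top view: board at about (255,222), strip (180,220), gun (317,250), jar (399,231), beaker (206,168). I'll move above the gun for a close look.

```bash
python3 - <<'E'
from h import *
print(mv([420,150,270],down(np.radians(30)))); print(mv([415,-235,270],down(-0.05)))
E
```

```text
[-5.719e+00 -4.836e+00 -2.280e-01  1.000e-03 -0.000e+00  4.995e+00]
[ -7.84  -10.893  -0.229   0.     -0.      9.103]
```

Emit:
send_rows --steps '[[[-1.43,-1.21,-0.1,0,0,1.2],[-2.86,-2.42,-0.2,0,0,2.5],[-4.29,-3.63,-0.23,0,0,3.7],[-5.72,-4.84,-0.23,0,0,5],[-6.1,-6.0,-0.23,0,0,5.6],[-6.5,-7.0,-0.23,0,0,6.3],[-6.8,-8.0,-0.23,0,0,7],[-7.2,-9.0,-0.23,0,0,7.8],[-7.5,-10,-0.23,0,0,8.5],[-7.84,-10.9,-0.23,0,0,9.1],[-7.84,-10.9,-0.23,0,0,9.1],[-7.84,-10.9,-0.23,0,0,9.1]]]' --grip 0.4

```text
time_s: 2.9
ee_pos: [408.5, -168.6, 270.2]
ee_rot: [0.725, 0.689, 0.0, 0.0]
force: [1.2, 0.4, 0.1]
finger_gap: 59.6
```

Emit:
send_rows --steps '[[[-0.6,0.05,0,0,0,0],[-1.1,0.05,0,0,0,0],[-1.1,0.05,0,0,0,0]]]'

```text
time_s: 3.28
ee_pos: [408.1, -236.2, 270.1]
ee_rot: [0.726, 0.688, 0.0, 0.001]
force: [0.1, 0.6, -1.0]
finger_gap: 60.0
```

```bash
python3 - <<'E'
from h import *
s=monitor.get_state(); print(s["ee_pos"],s["force"],np.abs(s["qvel"]).max())
p=vision.snapshot("wrist"); save(p,"w1")
C=cloud(p)
k=(C[...,2]>64)&(C[...,2]<85)&(C[...,0]>370)&(C[...,0]<480)&(C[...,1]>-320)&(C[...,1]<-140)&(p["range_z"]>0)
q=C[k]; rgb=p["img"][k]; dark=rgb.max(1)<60
for nm,qq in [("dark",q[dark]),("light",q[~dark])]:
    (cx,cy),wh,a=cv2.minAreaRect(qq[:,:2].astype(np.float32)); print(nm,len(qq),cx,cy,wh,a,np.polyfit(qq[:,1],qq[:,0],1),np.percentile(qq,[5,95],axis=0).round(1))
# fine slices along y: x range dark/light at top
for y in range(-300,-150,10):
    m=(abs(q[:,1]-y)<3)
    a=q[m&dark];b=q[m&~dark]
    f=lambda a:(np.percentile(a[:,0],[3,97]).round(1),np.median(a[:,2]).round(1),len(a)) if len(a)>5 else None
    print(y,f(a),f(b))
for l in ["gun","trigger"]:
    qq,c=pts(p,l); print(l,c,None if qq is None else len(qq))
E
```

```text
[ 408.12498777 -236.18735055  270.0517962 ] [ 0.11100203  0.64184637 -1.04842844] 0.0428473624848219Traceback (most recent call last):
  File "<stdin>", line 8, in <module>
    raise TypeError("expected non-empty vector for x")
TypeError: expected non-empty vector for x
```

View pics/w1.png

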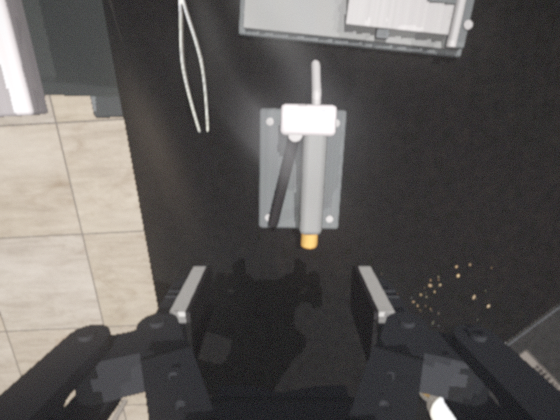

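The wrist view shows the gun: grey grip from about (315,140) to (310,235), black lever from (295,140) to (272,226), stand plate around both.

```bash
python3 - <<'E'
from h import *
p=vision.snapshot("wrist")
C=cloud(p); v,u=np.mgrid[:420,:560]
box=(v>100)&(v<250)&(u>255)&(u<350)&(p["range_z"]>0)
hi=box&(C[...,2]>55)
print(hi.sum(),np.percentile(C[hi],[2,50,98],axis=0).round(1))
g=p["img"].max(2)
for r_ in range(140,245,12):
    m=hi[r_]; 
    if m.any():
        i=np.where(m)[0]; print(r_, [(int(k),int(g[r_,k]),C[r_,k].round().tolist()) for k in i[::4]])
# stand plate
pl=box&(C[...,2]>4)&(C[...,2]<16)
print(cv2.minAreaRect(C[pl][:,:2].astype(np.float32)),np.median(C[pl][:,2]))
E
```

```text
5385 [[ 400.5 -290.2   62.2]
 [ 433.2 -212.2   72.2]
 [ 455.6 -164.6   75.5]]
140 [(288, 139, [417.0, -192.0, 68.0]), (292, 237, [421.0, -192.0, 72.0]), (296, 241, [424.0, -192.0, 73.0]), (302, 138, [430.0, -194.0, 60.0]), (306, 177, [433.0, -193.0, 72.0]), (310, 202, [437.0, -193.0, 73.0]), (315, 200, [441.0, -193.0, 73.0]), (319, 201, [444.0, -193.0, 73.0]), (323, 190, [448.0, -193.0, 72.0]), (327, 150, [452.0, -194.0, 67.0])]
152 [(285, 130, [414.0, -203.0, 68.0]), (289, 135, [418.0, -203.0, 70.0]), (293, 130, [421.0, -203.0, 69.0]), (302, 130, [429.0, -204.0, 67.0]), (306, 182, [433.0, -203.0, 71.0]), (310, 202, [436.0, -203.0, 72.0]), (314, 199, [440.0, -203.0, 72.0]), (318, 199, [443.0, -203.0, 73.0]), (322, 193, [447.0, -204.0, 73.0]), (326, 154, [451.0, -205.0, 68.0])]
164 [(282, 127, [411.0, -213.0, 68.0]), (286, 123, [415.0, -213.0, 69.0]), (290, 122, [418.0, -213.0, 70.0]), (301, 131, [428.0, -215.0, 61.0]), (305, 176, [431.0, -214.0, 72.0]), (309, 199, [435.0, -214.0, 73.0]), (313, 200, [439.0, -214.0, 72.0]), (317, 199, [442.0, -214.0, 73.0]), (321, 191, [446.0, -214.0, 
[... 1268 characters left out ...]
59.0, 72.0]), (315, 193, [439.0, -258.0, 73.0]), (319, 182, [443.0, -259.0, 73.0])]
224 [(268, 101, [395.0, -270.0, 68.0]), (272, 79, [399.0, -269.0, 70.0]), (276, 71, [402.0, -270.0, 69.0]), (301, 157, [426.0, -271.0, 70.0]), (305, 191, [430.0, -270.0, 73.0]), (309, 197, [433.0, -270.0, 73.0]), (313, 197, [437.0, -270.0, 73.0]), (317, 190, [441.0, -271.0, 73.0]), (321, 154, [445.0, -272.0, 69.0])]
236 [(301, 130, [426.0, -287.0, 61.0]), (305, 217, [430.0, -284.0, 67.0]), (309, 234, [433.0, -284.0, 67.0]), (313, 236, [437.0, -285.0, 66.0]), (317, 164, [442.0, -288.0, 60.0])]
((430.135009765625, -233.6414337158203), (130.16744995117188, 90.18135833740234), 85.51813507080078) 9.563707403425203
```

```bash
python3 - <<'E'
from h import *
print(mv([430.6,-252.5,150],down(-.078)));print(mv([430.6,-252.5,66],down(-.078)))
E
```

```text
[-0.287  0.389  2.002  0.007 -0.006  0.196]
[-0.288  0.387  3.402  0.007 -0.006  0.196]
```

Emit:
send_rows --steps '[[[-0.29,0.39,0.9,0,0,0.2],[-0.29,0.39,1.8,0,0,0.2],[-0.29,0.39,2.5,0,0,0.2],[-0.29,0.39,3.0,0,0,0.2],[-0.29,0.39,3.4,0,0,0.2],[-0.29,0.39,3.4,0,0,0.2],[-0.29,0.39,3.4,0,0,0.2]]]' --grip 0.72

```text
time_s: 4.25
ee_pos: [431.5, -252.3, 67.1]
ee_rot: [0.734, 0.679, 0.001, 0.001]
force: [-0.4, -0.7, -0.0]
finger_gap: 73.7
```

Emit:
send_rows --steps '[[[0,0,0,0,0,0],[0,0,0,0,0,0],[0,0,0,0,0,0],[0,0,0,0,0,0],[0,0,0,0,0,0],[0,0,0,0,0,0],[0,0,0,0,0,0],[0,0,0,0,0,0]]]' --grip -1 --squeeze 30

```text
time_s: 5.25
ee_pos: [429.9, -251.9, 68.1]
ee_rot: [0.734, 0.68, 0.0, -0.0]
force: [-5.6, 1.1, 5.8]
finger_gap: 32.9
```

Emit:
send_rows --steps '[[[0,0,0,0,0,0],[0,0,0,0,0,0],[0,0,0,0,0,0],[0,0,0,0,0,0]]]'

```text
time_s: 5.75
ee_pos: [429.9, -251.9, 68.1]
ee_rot: [0.734, 0.68, -0.0, -0.0]
force: [-1.0, -1.2, -2.5]
finger_gap: 32.6
```

```bash
python3 - <<'E'
from h import *
s=monitor.get_state(); print(s["finger_gap"],s["force"])
p=vision.snapshot("wrist"); save(p,"w2")
E
```

```text
32.63436181052373 [-0.96609237 -1.23857095 -2.50932671]
```

View pics/w2.png

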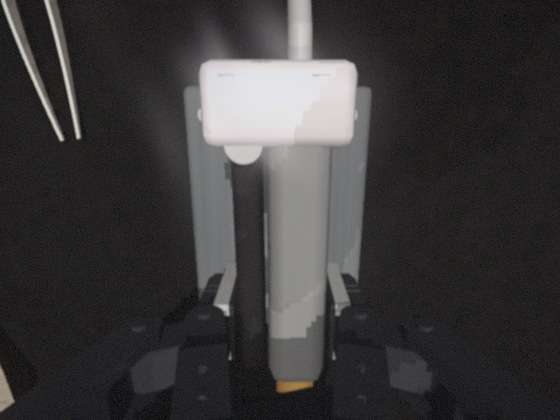

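Lever (240,150–350) lies parallel to the grip, fully squeezed. Release and lift.

Emit:
send_rows --steps '[[[0,0,0,0,0,0],[0,0,0,0,0,0],[0,0,0,0,0,0],[0,0,0,0,0,0],[0,0,0,0,0,0],[0,0,-0.8,0,0,0],[0,0,-1.7,0,0,0],[0,0,-2.6,0,0,0],[0,0,-3.2,0,0,0],[0,0,-3.2,0,0,0]]]' --grip 0.75

```text
time_s: 7.05
ee_pos: [431.4, -252.8, 263.4]
ee_rot: [0.734, 0.68, 0.001, 0.003]
force: [-0.1, -0.4, -0.3]
finger_gap: 74.8
```

```bash
python3 - <<'E'
from h import *
p=vision.snapshot("wrist"); save(p,"w3")
s=monitor.get_state(); print(s["ee_pos"],s["finger_gap"])
C=cloud(p);g=p["img"].max(2)
k=(C[...,2]>64)&(C[...,2]<76)&(C[...,0]>385)&(C[...,0]<424)&(C[...,1]>-275)&(C[...,1]<-200)&(p["range_z"]>0)
for y in (-205,-215,-225,-235,-245,-255,-265,-272): 
    m=k&(abs(C[...,1]-y)<3); print(y,m.sum(),np.median(C[m][:,0]).round(1) if m.any() else None)
print(mv([430,-100,270],down(-.1)));print(mv([410,150,260],down(-.14)));print(mv([390,240,250],down(-.14)))
E
```

```text
[ 430.34848124 -252.20318655  261.19279968] 74.67093362392194
-205 81 418.6
-215 80 415.5
-225 82 412.6
-235 78 409.8
-245 77 407.0
-255 71 403.9
-265 72 401.1
-272 45 399.9
[ 2.529 -0.199 -0.149  0.015  0.006  0.17 ]
[ 6.658e+00 -8.490e-01  1.300e-02  1.500e-02  5.000e-03  4.560e-01]
[ 8.128e+00 -1.296e+00  1.770e-01  1.500e-02  5.000e-03  4.560e-01]
```

Emit:
send_rows --steps '[[[0.9,-0.05,0,0,0,0],[1.9,-0.15,0,0,0,0.1],[2.9,-0.25,0,0,0,0.2],[3.9,-0.35,0,0,0,0.3],[4.9,-0.45,0,0,0,0.4],[5.9,-0.55,0,0,0,0.46],[6.9,-0.65,0,0,0,0.46],[7.9,-0.8,0,0,0,0.46],[8.6,-1.0,0,0,0,0.46],[8.6,-1.0,0,0,0,0.46],[8.6,-1.0,0,0,0,0.46]]]'

```text
time_s: 8.48
ee_pos: [409.3, 266.2, 259.3]
ee_rot: [0.755, 0.656, -0.001, 0.001]
force: [0.4, -0.7, 0.4]
finger_gap: 75.0
```

```bash
python3 - <<'E'
from h import *
s=monitor.get_state(); print(s["ee_pos"],np.abs(s["qvel"]).max())
p=vision.snapshot("wrist"); save(p,"w4")
q,c=pts(p,"strip"); print(c,len(q))
for zl in [(-4,10),(30,42)]:
    k=(q[:,2]>zl[0])&(q[:,2]<zl[1]); a=q[k]
    (cx,cy),wh,an=cv2.minAreaRect(a[:,:2].astype(np.float32)); print(zl,len(a),cx,cy,wh,an,np.median(a[:,2]))
E
```

```text
[409.27948742 266.20747503 259.26177746] 0.024774334379645643
0.74 13741
(-4, 10) 1711 508.2829895019531 25.433883666992188 (223.82061767578125, 231.11325073242188) 81.53539276123047 7.344674290233428
(30, 42) 89 593.4229736328125 26.221435546875 (186.2967529296875, 5.629611968994141) 81.37239074707031 30.454043143611276
```

View pics/w4.png

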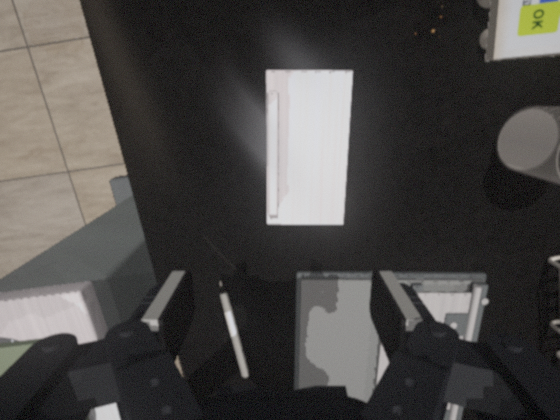

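Wrist view: strip at (308,148), rib along (272,92–216); the board shows below (300–485, 272–390). The network mistook the board for the strip, so I'll use the crop.

```bash
python3 - <<'E'
from h import *
p=vision.snapshot("wrist"); C=cloud(p); v,u=np.mgrid[:420,:560]
b=(u>258)&(u<362)&(v>60)&(v<235)&(p["range_z"]>0)&(p["img"].max(2)>110)
for zl in [(-5,50),(-4,12),(26,42)]:
    a=C[b&(C[...,2]>zl[0])&(C[...,2]<zl[1])]
    print(zl,len(a),cv2.minAreaRect(a[:,:2].astype(np.float32)),np.median(a[:,2]),a[:,:2].mean(0))
a=C[b&(C[...,2]>28)]; print("rib slope dx/dy",np.polyfit(a[:,1],a[:,0],1), np.percentile(a[:,1],[1,99]))
E
```

```text
(-5, 50) 12922 ((439.0646667480469, 286.2178039550781), (163.16610717773438, 90.18864440917969), 81.92802429199219) 3.684400871239794 [440.80127823 292.34182267]
(-4, 12) 11584 ((439.0646667480469, 286.2178039550781), (163.16610717773438, 90.18864440917969), 81.92802429199219) 3.567111296515746 [444.81483703 292.01941099]
(26, 42) 1242 ((405.3991394042969, 292.258056640625), (119.53717041015625, 9.197028160095215), 81.22364807128906) 34.422736291234635 [405.60620943 294.61122628]
rib slope dx/dy [1.49739618e-01 3.61487165e+02] [234.60727759 350.43025666]
```

```bash
python3 - <<'E'
from h import *
print(mv([405,292,100],down(-.15)));print(mv([405,292,31],down(-.15)))
E
```

```text
[ 0.427 -0.147  2.67   0.011  0.01   0.056]
[ 0.428 -0.149  3.82   0.011  0.01   0.056]
```

Emit:
send_rows --steps '[[[0.43,-0.15,0.8,0.01,0.01,0.06],[0.43,-0.15,1.7,0.01,0.01,0.06],[0.43,-0.15,2.6,0.01,0.01,0.06],[0.43,-0.15,3.2,0.01,0.01,0.06],[0.43,-0.15,3.6,0.01,0.01,0.06],[0.43,-0.15,3.8,0.01,0.01,0.06],[0.43,-0.15,3.8,0.01,0.01,0.06],[0.43,-0.15,3.8,0.01,0.01,0.06]]]' --grip 0.3

```text
time_s: 9.62
ee_pos: [405.7, 292.3, 33.2]
ee_rot: [0.758, 0.652, 0.001, 0.0]
force: [0.2, 0.9, 0.0]
finger_gap: 55.2
```

Emit:
send_rows --steps '[[[0,0,0,0,0,0],[0,0,0,0,0,0],[0,0,0,0,0,0],[0,0,0,0,0,0],[0,0,0,0,0,0],[0,0,0,0,0,0],[0,0,0,0,0,0],[0,0,0,0,0,0],[0,0,0,0,0,0]]]' --grip -1 --squeeze 70

```text
time_s: 10.75
ee_pos: [405.9, 292.6, 33.9]
ee_rot: [0.758, 0.652, 0.002, 0.0]
force: [-0.3, -0.5, 6.2]
finger_gap: 8.9
```

```bash
python3 - <<'E'
from h import *
print(mv([405,292,120]),mv([390,110,210],down(-.17)))
E
```

```text
[-0.009 -0.011 -1.435  0.     0.     0.   ] [-3.042  0.202 -2.941  0.017 -0.015  0.137]
```

Emit:
send_rows --steps '[[[0,0,-0.3,0,0,0],[0,0,-0.8,0,0,0],[-0.3,0.02,-1.4,0,0,0],[-0.9,0.05,-2.0,0,0,0.1],[-1.6,0.1,-2.5,0,0,0.14],[-2.3,0.15,-2.9,0,0,0.14],[-2.8,0.2,-2.94,0,0,0.14],[-3.04,0.2,-2.94,0,0,0.14],[-3.04,0.2,-2.94,0,0,0.14],[-3.04,0.2,-2.94,0,0,0.14]]]'

```text
time_s: 12.0
ee_pos: [389.9, 110.8, 209.5]
ee_rot: [0.765, 0.645, 0.001, -0.0]
force: [0.1, 0.7, -1.3]
finger_gap: 9.0
```

```bash
python3 - <<'E'
from h import *
s=monitor.get_state(); print(s["ee_pos"],s["finger_gap"],s["force"],np.abs(s["qvel"]).max())
p=vision.snapshot("wrist"); save(p,"w5"); np.savez("w5.npz",C=cloud(p),img=p["img"],z=p["range_z"])
p=vision.snapshot("side"); save(p,"s5")
E
```

```text
[389.94250388 110.83528846 209.51211638] 8.983104604614674 [ 0.11613204  0.68538693 -1.31157516] 0.008454330599531355
```

View pics/w5.png

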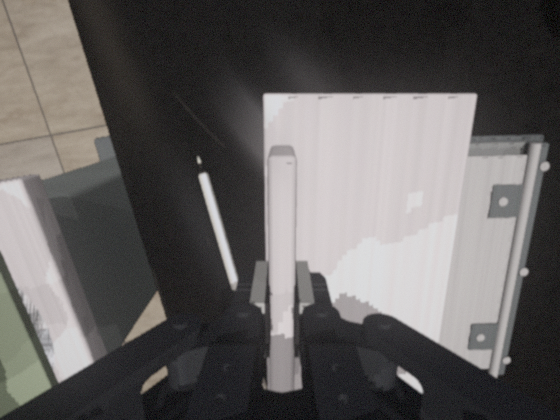

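```bash
python3 - <<'E'
from h import *
d=np.load("w5.npz"); C=d["C"]; img=d["img"]; ok=d["z"]>0
v,u=np.mgrid[:420,:560]
s=monitor.get_state(); R=Ro.from_quat(s["ee_rot"])
# strip plate
b=ok&(u>300)&(u<480)&(v>90)&(v<260)&(C[...,2]>150)&(C[...,2]<200)
a=C[b]; A=np.c_[a[:,:2],np.ones(len(a))]; pl=np.linalg.lstsq(A,a[:,2],rcond=None)[0]
print("plate n",len(a),pl[:2],"top z med",np.median(a[:,2]))
# +x edge & +y edge: per row max x
E=np.array([C[r,np.where(b[r])[0].max()] for r in range(110,250,3)]); e=np.polyfit(E[:,1],E[:,0],1); print("edge dx/dy",e[0],"res",np.std(E[:,0]-np.polyval(e,E[:,1])))
F=np.array([C[np.where(b[:,c])[0].min(),c] for c in range(310,465,3)]); f=np.polyfit(F[:,0],F[:,1],1); print("+y edge dy/dx",f[0])
# corner
y=(f[0]*e[1]+f[1])/(1-f[0]*e[0]); x=np.polyval(e,y); print("left corner world",x,y)
yaw=-e[0]; c,sn=np.cos(yaw),np.sin(yaw)
print("corner rel TCP in strip axes", np.array([[c,sn],[-sn,c]])@(np.array([x,y])-s["ee_pos"][:2]))
print("tool y yaw",np.arctan2(*R.as_matrix()[1::-1,1]), R.as_matrix()[:,2])
# leaf/hinge
L=ok&(C[...,2]>16)&(C[...,2]<60)&(u>440)&(v>130)&(v<380)
l=C[L]; print("leaf med z",np.percentile(l[:,2],[5,50,95]))
H=ok&(u>480)&(v>145)&(v<370)&(C[...,2]>27)&(C[...,2]<50)
h=C[H]; print("hinge",len(h),np.polyfit(h[:,1],h[:,0],1),h.mean(0))
# leaf left edge
lf=ok&(u>460)&(u<540)&(v>110)&(v<300)&(C[...,2]>20)&(C[...,2]<30)
G=[C[np.where(lf[:,c])[0].min(),c] for c in range(475,520,3)]; G=np.array(G); print("leaf left edge",np.polyfit(G[:,0],G[:,1],1),G[::4].round(1))
E
```

```text
plate n 27165 [ 0.0005889  -0.00095441] top z med 179.3494310735704
edge dx/dy 0.17331886418386927 res 0.3565899005644477
+y edge dy/dx -0.17146270281581608
left corner world 480.37219049131596 175.9069340458235
corner rel TCP in strip axes [77.82955253 79.59534181]
tool y yaw -0.16939519622585494 [ 0.00186821  0.00183021 -0.99999658]
leaf med z [23.43751782 25.01435395 29.45175509]
hinge 2554 [1.28432094e-01 5.86762922e+02] [589.11297619  18.29802809  28.74055438]
leaf left edge [-1.48570216e-01  1.97592477e+02] [[559.1 114.4  24.6]
 [569.7 113.3  23.6]
 [579.5 111.7  24.2]
 [589.5 110.   24.3]]
```

```bash
python3 - <<'E'
from h import *
print(mv([325,0,205],down(-.165)))
E
```

```text
[-2.005 -0.756  0.071  0.011 -0.015 -0.031]
```

Emit:
send_rows --steps '[[[-0.5,-0.2,0,0,0,0],[-1.0,-0.4,0,0,0,0],[-1.5,-0.6,0,0,0,0],[-2.0,-0.75,0,0,0,0],[-2.0,-0.75,0,0,0,0],[-2.0,-0.75,0,0,0,0]]]'

```text
time_s: 12.85
ee_pos: [326.0, 0.8, 209.3]
ee_rot: [0.764, 0.645, 0.002, -0.0]
force: [-0.1, 0.2, -0.5]
finger_gap: 9.2
```

```bash
python3 - <<'E'
from h import *
s=monitor.get_state(); print(s["ee_pos"],s["ee_rot"])
p=vision.snapshot("wrist"); save(p,"w6"); np.savez("w6.npz",C=cloud(p),img=p["img"],z=p["range_z"])
E
```

```text
[326.02561808   0.78920311 209.31673637] [ 7.64255428e-01  6.44911480e-01  1.67959968e-03 -5.86600209e-05]
```

View pics/w6.png

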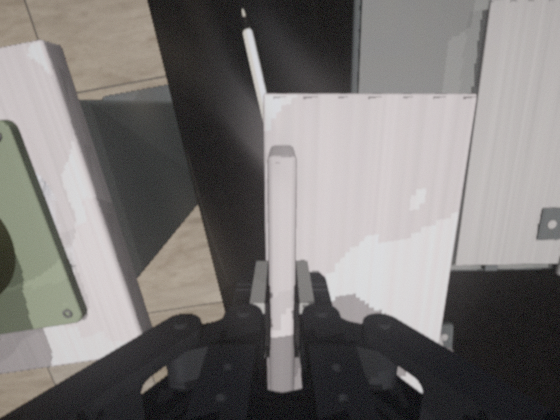

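The picture shows the leaf's front edge from (490,0) to (458,265), its right end at row 265 and the deck's front edge at col 357.

```bash
python3 - <<'E'
from h import *
d=np.load("w6.npz"); C=d["C"]; ok=d["z"]>0; img=d["img"]
v,u=np.mgrid[:420,:560]
lf=ok&(C[...,2]>21)&(C[...,2]<30)&(u>440)&(v<275)
rows=range(3,262,4)
E=np.array([C[r,np.where(lf[r])[0].min()] for r in rows]);
print("all",np.polyfit(E[:,1],E[:,0],1)); 
for lo,hi in [(0,90),(90,262)]:
    k=[lo<=r<hi for r in rows]; e=E[k]; f=np.polyfit(e[:,1],e[:,0],1); print(lo,f,np.std(e[:,0]-np.polyval(f,e[:,1])),np.median(e[:,2]))
print([(r,E[i].round(1).tolist()) for i,r in enumerate(rows) if i%6==0])
# right edge: last leaf row per column
G=np.array([C[np.where(lf[:,c])[0].max(),c] for c in range(480,556,4)]); print("right edge",np.polyfit(G[:,0],G[:,1],1),G[::5].round(1))
# deck front edge top rows
dk=ok&(C[...,2]>8)&(C[...,2]<19)&(u>340)&(u<480)&(v<90)
D=np.array([C[r,np.where(dk[r])[0].min()] for r in range(3,88,4)]); print("deck front",np.polyfit(D[:,1],D[:,0],1),D[::6].round(1))
print("deck z",np.median(C[dk][:,2]),"leaf z",np.median(C[lf][:,2]))
E
```

```text
all [1.48305374e-01 4.89888591e+02]
0 [1.55379825e-01 4.89273777e+02] 0.33904661517677964 22.907937910901516
90 [1.46949191e-01 4.89857677e+02] 0.3108934117930466 23.548379545294914
[(3, [508.2, 119.9, 21.9]), (27, [505.4, 103.5, 22.8]), (51, [502.5, 86.6, 23.9]), (75, [499.8, 69.2, 24.5]), (99, [497.4, 51.1, 22.8]), (123, [494.8, 32.2, 22.8]), (147, [491.3, 12.9, 24.3]), (171, [488.4, -7.4, 24.5]), (195, [485.8, -28.8, 23.8]), (219, [482.1, -50.9, 23.4]), (243, [478.6, -73.7, 23.9])]
right edge [-5.30211500e-02 -7.61103314e+01] [[ 498.5  -97.7   25.7]
 [ 517.4 -100.4   24.7]
 [ 535.9 -103.6   24.7]
 [ 553.9 -105.4   25.2]]
deck front [1.15865552e-01 3.95199411e+02] [[411.1 139.4   9.4]
 [407.8 122.7   8.5]
 [404.9 105.    9.3]
 [406.7  85.9  10.9]]
deck z 13.592458847766329 leaf z 24.74203673735715
```

```bash
cat >> h.py <<'E'
B=np.array([491.,14.]); BY=-0.148
def bw(x,y=0): return B+np.array([[np.cos(BY),-np.sin(BY)],[np.sin(BY),np.cos(BY)]])@[x,y]
def bl(P): return np.array([[np.cos(BY),np.sin(BY)],[-np.sin(BY),np.cos(BY)]])@(np.array(P[:2])-B)
E
python3 - <<'E'
from h import *
for z in (110,56): print(mv([*bw(-84),z],down(-.145)))
E
```

```text
[ 0.643  1.27   1.659  0.014 -0.018 -0.167]
[ 0.641  1.268  2.559  0.014 -0.018 -0.167]
```

Emit:
send_rows --steps '[[[0.2,0.4,0.4,0.01,-0.02,-0.05],[0.4,0.8,0.9,0.01,-0.02,-0.1],[0.64,1.27,1.4,0.01,-0.02,-0.17],[0.64,1.27,1.8,0.01,-0.02,-0.17],[0.64,1.27,2.2,0.01,-0.02,-0.17],[0.64,1.27,2.45,0.01,-0.02,-0.17],[0.64,1.27,2.56,0.01,-0.02,-0.17],[0.64,1.27,2.56,0.01,-0.02,-0.17],[0.64,1.27,2.56,0.01,-0.02,-0.17]]]'

```text
time_s: 14.02
ee_pos: [408.6, 26.6, 56.5]
ee_rot: [0.756, 0.654, 0.001, 0.001]
force: [-0.3, 0.6, -0.3]
finger_gap: 8.8
```

```bash
python3 - <<'E'
from h import *
s=monitor.get_state(); print(s["ee_pos"],bl(s["ee_pos"]),s["force"],s["wrist_torque"],s["finger_gap"])
p=vision.snapshot("wrist"); save(p,"w7"); C=cloud(p); np.savez("w7.npz",C=C,img=p["img"],z=p["range_z"])
print(mv([*bw(-84),49],down(-.145)))
E
```

```text
[408.64407284  26.55666848  56.46175519] [-83.30722024   0.27516956] [-0.25403058  0.58761619 -0.33228366] [-0.00239073  0.02021309 -0.04294269] 8.788285234317184
[-0.003 -0.011  0.125  0.015 -0.     0.004]
```

View pics/w7.png

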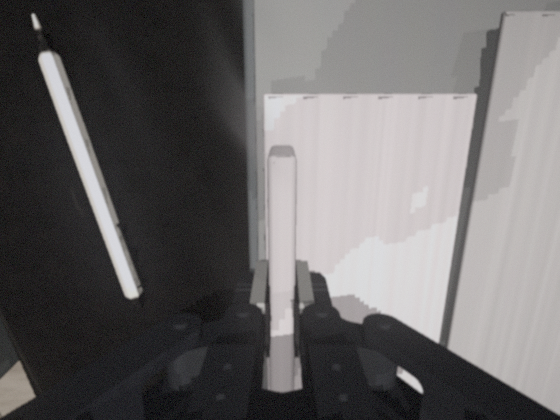

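The strip sits over the deck just before the leaf, its edge (475,100)–(445,330) roughly parallel to the leaf edge (503,15)–(455,330). I'll lower it to touch the deck.

```bash
python3 - <<'E'
from h import *
d=np.load("w7.npz"); C=d["C"]; ok=d["z"]>0; v,u=np.mgrid[:420,:560]
g=d["img"].max(2)
for r in (120,160,200,240,280):
    m=np.where((u[r]>400)&(u[r]<520)&(g[r]<110))[0]
    print(r,m.min(),m.max(),C[r,m.min()-3].round(1),C[r,m.max()+3].round(1))
E
```

```text
120 474 485 [496.   83.5  24.8] [502.4  82.6  25.6]
160 468 478 [493.2  67.6  25.8] [500.6  66.3  24.4]
200 463 471 [491.4  50.3  25.5] [497.8  49.1  24.7]
240 457 464 [494.7  25.8  12.8] [494.8  30.8  25.1]
280 450 457 [485.1  12.7  26.6] [492.1  10.5  24.4]
```

Emit:
send_rows --steps '[[[0,0,0.06,0.01,0,0],[0,0,0.12,0.01,0,0],[0,0,0.15,0.01,0,0],[0,0,0.15,0.01,0,0]]]'

```text
time_s: 14.58
ee_pos: [408.5, 26.4, 47.9]
ee_rot: [0.756, 0.654, 0.0, 0.0]
force: [-1.3, -0.3, 5.2]
finger_gap: 8.7
```

Emit:
send_rows --steps '[[[0,0.07,0,0,0,0],[0,0.14,0,0,0,0],[0,0.21,0,0,0,0],[0,0.28,0,0,0,0],[0,0.35,0,0,0,0],[0,0.42,0,0,0,0],[0,0.48,0,0,0,0],[0,0.48,0,0,0,0]]]'

```text
time_s: 15.58
ee_pos: [437.3, 22.2, 47.9]
ee_rot: [0.756, 0.654, 0.0, 0.0]
force: [-1.7, 0.7, 2.4]
finger_gap: 8.5
```

```bash
python3 - <<'E'
from h import *
s=monitor.get_state(); print(s["ee_pos"],bl(s["ee_pos"]),s["force"],s["wrist_torque"],s["finger_gap"])
p=vision.snapshot("wrist"); save(p,"w8"); C=cloud(p); v,u=np.mgrid[:420,:560]
m=(C[...,0]>515)&(C[...,0]<570)&(C[...,2]>15)&(C[...,2]<45)&(p["range_z"]>0)&(C[...,1]>20)
a=C[m]; print("leaf plane",np.linalg.lstsq(np.c_[a[:,:2]-a[:,:2].mean(0),np.ones(len(a))],a[:,2],rcond=None)[0])
E
```

```text
[437.3167563   22.19316452  47.86509938] [-54.30454366   0.18744982] [-1.7316034   0.74709637  2.4312815 ] [0.12755572 0.24384835 0.0102803 ] 8.467176297703357
leaf plane [-2.63876416e-03 -2.59641663e-03  2.46505279e+01]
```

View pics/w8.png

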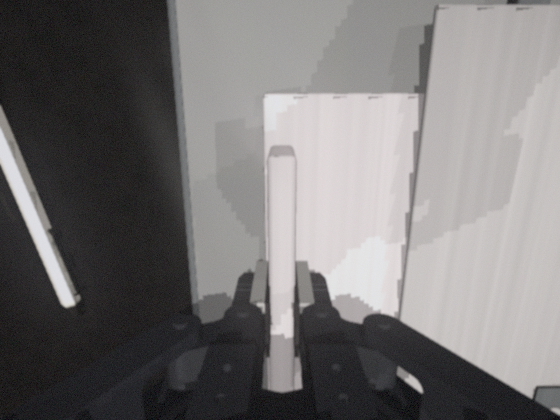

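The strip is tucked under the leaf (leaf edge at (435,10)–(400,310)) with the leaf flat. Push on to the stop.

Emit:
send_rows --steps '[[[0,0.04,0,0,0,0],[0,0.08,0,0,0,0],[0,0.11,0,0,0,0],[0,0.11,0,0,0,0]]]'

```text
time_s: 16.12
ee_pos: [443.7, 21.4, 47.9]
ee_rot: [0.756, 0.654, 0.0, -0.0]
force: [-2.8, 1.7, 5.1]
finger_gap: 8.5
```

Emit:
send_rows --steps '[[[0,0.02,0,0,0,0],[0,0.04,0,0,0,0],[0,0.06,0,0,0,0],[0,0.06,0,0,0,0]]]'

```text
time_s: 16.62
ee_pos: [443.8, 21.3, 47.9]
ee_rot: [0.757, 0.654, -0.003, -0.003]
force: [-11.9, 3.6, 13.0]
finger_gap: 9.0
```

Emit:
send_rows --steps '[[[0,0.01,0.01,0,0,0],[0,0.01,0.02,0,0,0],[0,0.01,0.03,0,0,0],[0,0.01,0.03,0,0,0],[0,0.01,0.03,0,0,0],[0,0.01,0.03,0,0,0]]]'

```text
time_s: 17.38
ee_pos: [443.8, 21.3, 47.8]
ee_rot: [0.757, 0.654, -0.003, -0.003]
force: [-9.8, 0.9, 25.4]
finger_gap: 8.9
```

```bash
python3 - <<'E'
from h import *
p=vision.snapshot("wrist"); save(p,"w9"); C=cloud(p); ok=p["range_z"]>0; v,u=np.mgrid[:420,:560]
s=monitor.get_state(); print(s["ee_pos"],bl(s["ee_pos"]),s["force"],s["wrist_torque"],s["finger_gap"],Ro.from_quat(s["ee_rot"]).as_matrix()[:,2:1:-1].T)
m=(C[...,0]>515)&(C[...,0]<570)&(C[...,2]>15)&(C[...,2]<45)&ok&(C[...,1]>20)
a=C[m]; print("leaf",np.linalg.lstsq(np.c_[a[:,:2]-a[:,:2].mean(0),np.ones(len(a))],a[:,2],rcond=None)[0])
b=ok&(u>300)&(u<390)&(v>105)&(v<255)&(C[...,2]>10)&(C[...,2]<25); a=C[b]
print("plate",len(a),np.linalg.lstsq(np.c_[a[:,:2]-a[:,:2].mean(0),np.ones(len(a))],a[:,2],rcond=None)[0])
# strip left edge direction and rib line, in board axes
f=C[ok&(u>260)&(u<300)&(v>145)&(v<255)&(C[...,2]>44)]; e=np.polyfit(f[:,1],f[:,0],1); print("rib slope",e[0],"n",len(f),bl(f.mean(0)))
E
```

```text
[443.78111554  21.33216002  47.84647411] [-47.78388897   0.28909415] [-9.10456185  0.23512133 25.07260171] [0.25639019 1.08368208 0.08488239] 8.621301061864449 [[-0.0077891   0.00105088 -0.99996911]]
leaf [-1.14292001e-03 -2.75296433e-03  2.46500012e+01]
plate 13217 [-4.58288095e-04 -2.92360188e-04  1.76543817e+01]
rib slope 0.13308214683780312 n 2891 [-47.03018915  42.91816646]
```

View pics/w9.png

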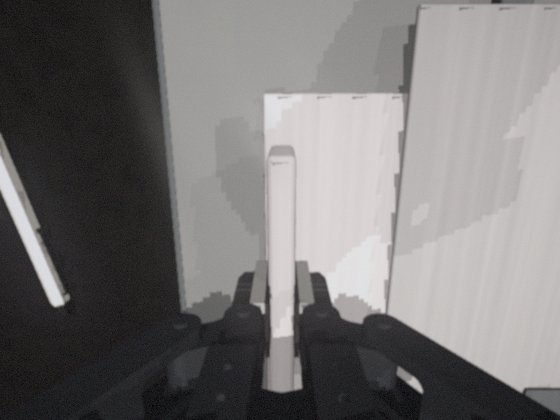

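```bash
python3 - <<'E'
from h import *
r.sign_off(); s=monitor.get_state(); print(s["time_s"],s["ee_pos"],s["force"],s["finger_gap"])
E
```

```text
the job is handed in; nothing more can be done
the job is handed in; nothing more can be done
```

I squeezed the air gun's trigger and let it spring back, then tucked the strip under the leaf against the stop. I handed the job in at about 17.5 s with the strip held and pressed down; no verdict was reported.

- **Trigger:** I held it for over half a second at a finger gap of about 33 mm. The wrist picture showed the lever parallel to the grip. After release it stood at about 0.21 rad to the grip again.
- **Strip seated:** The tool stopped with about 10–12 N of back-force. By my board estimate the plain edge is then at about 30 mm, which is the stop bar; the limit is 24 mm. The strip is centred on the board to within about 1 mm.
- **Flat and pressed:** The strip's tilt measured below 0.001 rad and the push on the board was about 25 N.
- **Leaf:** Its tilt measured about 0.003 rad, so it stayed down.
- **Bystanders:** The arm never went near the beaker or the jar; I did not measure them again at the end.

**Checks that disagreed:**
- The strip detector once mistook the board for the strip, so I measured the strip from a crop of the depth image instead.
- The last yaw reading from the rib was 0.133 against 0.148 for the board. Even if that is real, it costs one corner only about 2.4 mm of the 6 mm margin.
- I could not see the edge under the leaf, so its position comes from the tool pose and the contact force.

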